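# Push the end plug into the third gap of the plug rack

## Robot

A 6-joint arm with a two-finger parallel gripper is mounted at the origin on a cart in front of the work surface, level with it; the furniture and walls round the work are solid. World frame = base frame: x ahead of the robot, y to its left, z up, the work surface at z = 0. Lengths are in m, angles in rad, forces in N, time in s.
With the tool pointing down it reaches from about 0.275 to 0.75 m from the base axis. Payload 10.2 kg.
Tool frame: the origin (TCP) lies midway between the tips of the shut fingers; the grasp point (between the pads) lies 19 mm behind it (hold_point_z is the distance from the TCP to the grasp point, in m); x points along the fingers, y is the direction in which the jaws open and shut, and the axes are right-handed (so a half turn about x gives the same grasp; the last joint's range is limited). The gripper opens to 85 mm and grips with 20 to 120 N. Pads are 22 mm wide; open, the fingers measure 114 mm over their backs; the gripper's body (76 mm by 85 mm) begins 54 mm behind the grasp point. The pads swing forward as they close: fully open they stand 13 mm farther back than shut.
Start: joints at [1.071, 0.313, 1.498, -0, 1.331, -0.223], TCP at [0.143, 0.505, 0.231] pointing down, gripper open.
Joint ranges: [-2.94, 2.94], [-0.97, 2.17], [0.19, 2.56], [-1.23, 4.37], [0.02, 3.11], [-2.88, 2.88]. Speed limits (rad/s): [2.39, 2.39, 3.01, 3.14, 3.14, 3.14].

## Interface

Orientations are given as a unit quaternion [w, x, y, z].
In Python, from cell import * gives the robot as it stands. The module is installed in compiled form; this text tells all that it offers. Calls block until the motion is done:
- move_to(position, orientation): joint-space move of the TCP to a pose.
- movel(position, vel=0.15, orientation=None): straight line of the TCP; orientation=None keeps the orientation; vel is the mean speed in m/s.
- movej(angles): joint-space move.
- open_gripper() and close_gripper(): open the fingers fully, or close them until they stop; the grip force is fixed at half the most.
- sleep(seconds).
- ik(position, orientation): joint angles nearest the present ones, or None.
- get_state(): the state.
- snapshot(name): name is "side" or "top"; returns the picture (420x560x3 uint8, red, green, blue); there is no depth.
- camera_model(name): a dict with "fx", "fy", "cx", "cy" (pixels), "R" (3x3) and "t" (3): a world point X has camera coordinates R X + t. Camera axes: x right, y down, z forward; pixel columns grow to the right and rows downward; lengths in m; the calibration is good to about 2 mm. A picture is of the moment at which its call begins. camera_model takes no time and is no camera call.
A pose or a line that the arm cannot do raises Unreachable and nothing moves.
- finish_job(): hands the job in, once; it reports no verdict.
The state is a dict: "t": time; "joints": joint angles; "qd": joint speeds; "joint_torque": joint torques, N m; "tcp_pos": TCP position; "tcp_rot": TCP orientation; "wrist_force": force on the tool from outside, world axes, zero at the start; "ft_torque": the same for the moment, N m; "grip_width": opening from 0.0 (shut) to 1.0 (fully open).
Only numpy, scipy, OpenCV 4.12 (cv2) and the standard library are available. Lean on these libraries where they do the work, as an engineer would, in place of code of your own. Each camera call takes 0.05 s, during which the arm holds its last target.

## Task

The plug rack keeps one end plug for each tube of a batch in a row of six gaps, and the loose brown plug waiting at one end of the loading channel belongs in the third gap from the left as the robot sees it. With the fingertips slide that plug along the front rail, counting the gaps as it passes them, and push it straight into the third gap until it is fully home and the sprung catches have closed behind it. Only push it: do not lift it, tip it over or let it go into any other gap, and leave the other plugs, the bottle and the circuit board where they are.

Things in the scene. Friction and masses are not known exactly. Their poses are not given: they have to be found in the camera images.
- rack: plug rack on a low grey drawer unit, fixed; lengths in mm. Origin at worktop height, x away from the robot (into the gaps), y to the robot's left along the rack, z up. White deck, on which the plugs slide: level, at z = 115, x -44 to 75, y -168 to 168. Its rear ledge (x over 40) carries a circuit board. Tubes up to 93 high lie on the worktop in front
- channel (a point): middle of the loading channel, on the deck, at x = -18, y = 0 of the rack's frame (mm). The channel runs along y between the front rail (x -42 to -36, 6 high above the deck) and the rollers of the gap mouths, which begin at x = -1; end lips 4 high at y = -164 and +164 (x -36 to -6)
- gap_1 (a point): home place, on the deck, of a plug in the first gap from the left (leftmost): x = 12, y = 105 of the rack's frame (mm). The six gaps, all open towards the robot, follow at y = 105, 63, 21, -21, -63, -105. Each is 33 wide between dark steel dividers 9 wide, 20 high, with round fronts at x = 3.5, and ends at a back stop at x = 27.5. A plug at home has its axis at x = 11 to 12.5
- plug_mid (a point): the loose brown plug: upright cylinder 30 mm in diameter, 30 mm high, about 50 g, with a darker ring round it; this point is its centre, 15 mm above the deck. It starts in the loading channel at the left or the right end of the rack, beyond the first or the sixth gap
- grey_plug_mid (a point): loose grey plug of the same size, in the loading channel at the opposite end, to be left there; centre point
- seated_2_mid (a point): brown plug already seated in the second gap from the left; same size, centre point
- seated_5_mid (a point): grey plug already seated in the fifth gap from the left; same size, centre point
- catch_3r (a joint): right-hand catch of the third gap from the left, rad: 0 = closed, about 0.14 while the widest part of a plug passes. Every gap has one at either side of its mouth: an upright, freely turning brass roller 6 mm thick, 4 to 20 mm above the deck, centred at x = 2 mm of the rack, on a sprung arm, reaching 4 mm into the mouth. They yield sideways to a plug pushed in (2 to 5 N) and spring back behind it
- catch_3l (a joint): left-hand catch of the third gap from the left, likewise
- bottle: small white cleaner bottle, 42 mm wide and 90 mm high, on the worktop in front of the rack's right half; origin at its foot
- board: green circuit board, 32 x 64 x 8 mm plus two wires, lying on the rack's rear ledge behind the back stop; origin near the end of the board that lies towards -y
- plug: the same brown plug; origin at the centre of its underside
Things that resemble listed ones, but are neither listed nor needed, are in the scene too. What is shaped like the plug but green is not meant.

How it is judged:
By the outcome, as a careful person would: the job done as asked, in the order asked, and still so for the second after the job is handed in, with the robot touching nothing.
It also fails if it takes over 51 s, if anything falls off the work surface, if the arm or the gripper's body presses on something with over 40 N, if the wrist force passes 120 N, or if a joint passes its speed limit or range.

## Working session

There is one attempt and no reset: what is moved stays moved. The work goes in short steps, each a Python script; the robot and the scene stay as the last script left them, time stands still between calls to the robot, and variables do not carry over. Pictures are saved under pics/ and viewed, and the job is handed in when it is done.

```bash
mkdir -p pics
python3 - <<'E'
from cell import *
import cv2
for n in("side","top"):
    im=snapshot(n); cv2.imwrite(f"pics/{n}0.png",im[:,:,::-1])
    m=camera_model(n); print(n,m)
s=get_state();print(s)
E
```

```text
side {'fx': 421.26477859612385, 'fy': 421.26477859612385, 'cx': 271.0450565980053, 'cy': 205.49762063765127, 'R': array([[ 0.99582378, -0.09068964,  0.01050637],
       [-0.02786916, -0.41155366, -0.91095933],
       [ 0.08693851,  0.90686216, -0.41236237]]), 't': array([-0.68366359,  0.10212256,  0.97015629])}
top {'fx': 477.03791409459586, 'fy': 477.03791409459586, 'cx': 276.90508816076294, 'cy': 208.45445012380358, 'R': array([[ 0.02153529, -0.99966224, -0.01454792],
       [-0.99243492, -0.01961587, -0.12119467],
       [ 0.12086837,  0.01704783, -0.99252215]]), 't': array([-0.06274016,  0.68774216,  0.85845022])}
{'t': 0.1, 'joints': array([ 1.07057266e+00,  3.13377488e-01,  1.49834685e+00,  7.01543828e-07,
        1.33099838e+00, -2.23371516e-01]), 'qd': array([-0.0009491 , -0.00036359, -0.00156186,  0.00032424, -0.00151531,
       -0.00014862]), 'joint_torque': array([ 4.38685543e-03, -4.12894249e+01, -2.60145611e+01,  3.14731528e-05,
        2.97535036e-03,  4.77364281e-06]), 'tcp_pos': array([0.14338448, 0.50480714, 0.23080614]), 'tcp_rot': array([ 0.70020112,  0.09719617,  0.7004844 , -0.09794335]), 'wrist_force': array([ 0.57926146, -0.41197846, -0.53517919]), 'ft_torque': array([-0.00330191,  0.04239979,  0.02832783]), 'grip_width': 0.998513173064117}
```

View pics/side0.png

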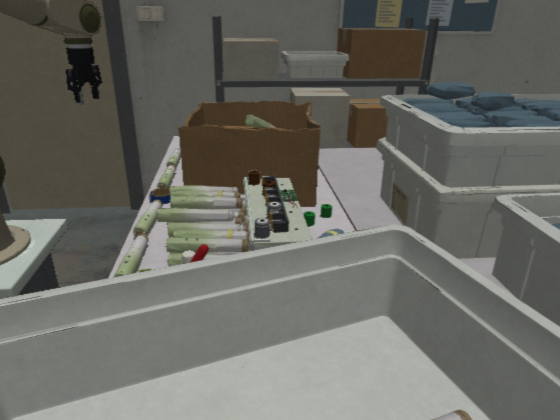

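View pics/top0.png

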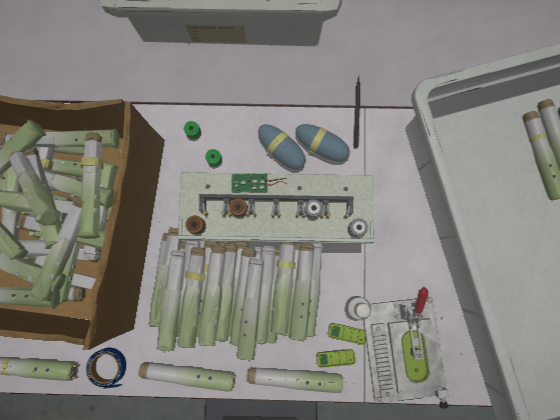

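Run:
```python
import cv2
a=cv2.imread("pics/top0.png");cv2.imwrite("pics/t0c.png",cv2.resize(a[165:250,170:385],None,fx=3.7,fy=3.7,interpolation=cv2.INTER_CUBIC))
a=cv2.imread("pics/side0.png");cv2.imwrite("pics/s0c.png",cv2.resize(a[160:260,220:350],None,fx=5.5,fy=5.5,interpolation=cv2.INTER_CUBIC))
```

```text
(no output)
```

View pics/t0c.png

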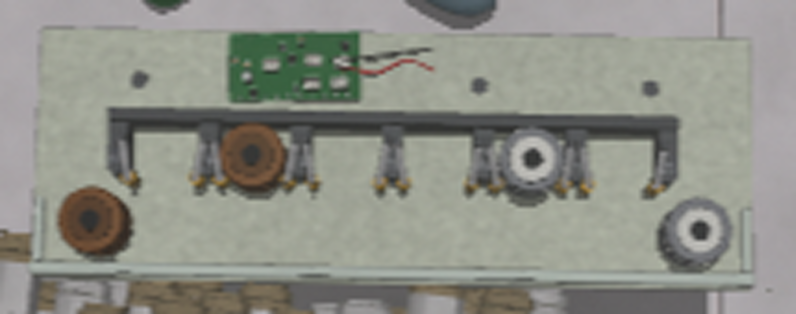

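View pics/s0c.png

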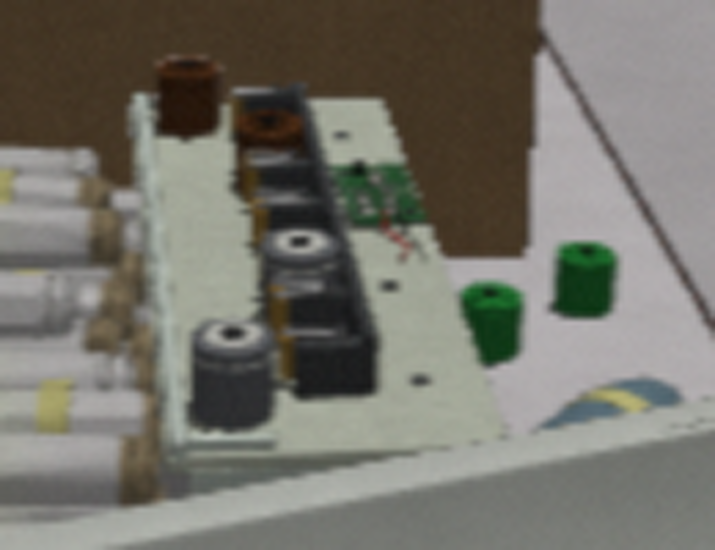

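```bash
cat > h.py <<'E'
import numpy as np, cv2
from cell import camera_model
def ray(n,px,z):
    m=camera_model(n);R=np.array(m['R']);t=np.array(m['t'])
    d=R.T@np.array([(px[0]-m['cx'])/m['fx'],(px[1]-m['cy'])/m['fy'],1]);c=-R.T@t
    return (c+d*(z-c[2])/d[2])[:2]
def proj(n,X):
    m=camera_model(n);p=np.array(m['R'])@X+m['t'];return np.array([m['fx']*p[0]/p[2]+m['cx'],m['fy']*p[1]/p[2]+m['cy']])
E
cat > m.py <<'E'
from h import *
a=cv2.imread("pics/top0.png");hsv=cv2.cvtColor(a,cv2.COLOR_BGR2HSV)
m=camera_model("top");print("cam",-np.array(m['R']).T@m['t'])
g=cv2.cvtColor(a,cv2.COLOR_BGR2GRAY).astype(float)
def hole(cx,cy,r=4):
    ys,xs=np.mgrid[cy-r:cy+r+1,cx-r:cx+r+1]
    p=g[cy-r:cy+r+1,cx-r:cx+r+1]
    w=np.clip(np.percentile(p,60)-p,0,None)*(np.hypot(xs-cx,ys-cy)<=r-.5)
    w[w<.35*w.max()]=0
    return (w*xs).sum()/w.sum(),(w*ys).sum()/w.sum()
P={}
for k,c in dict(brown=(194,224),s2=(238,207),s5=(313,207),grey=(359,227)).items():
    px=hole(*c); P[k]=ray("top",px,.145); print(k,np.round(px,2),P[k].round(4))
f=lambda x,y:((x+.5)/3.7-.5+170,(y+.5)/3.7-.5+165)
C=np.array([ray("top",f(*p),.115) for p in [(40,28),(750,38)]]+[ray("top",f(*p),z) for p,z in [((120,180),.135),((668,186),.135)]]);print(C.round(4))
d=P['s2']-P['s5'];print("sep",np.linalg.norm(d),"yaw",np.arctan2(-d[0],d[1]))
d=C[0]-C[1];print("back edge",np.linalg.norm(d),np.arctan2(-d[0],d[1]))
E
python3 m.py
```

```text
cam [ 0.58013099 -0.06386302  0.9344688 ]
brown [193.69 224.21] [0.6471 0.0877]
s2 [237.47 206.55] [0.6782 0.0156]
s5 [313.43 207.44] [ 0.6792 -0.1111]
grey [358.71 226.86] [ 0.6483 -0.1864]
[[ 0.7406  0.1206]
 [ 0.742  -0.2146]
 [ 0.6668  0.0762]
 [ 0.669  -0.1736]]
sep 0.12674279226270604 yaw 0.007800738054481051
back edge 0.3352143673116251 0.004359318810091605
```

Run:
```python
import cv2
a=cv2.imread("pics/top0.png");cv2.imwrite("pics/t0b.png",cv2.resize(a[90:350,60:260],None,fx=2.3,fy=2.3,interpolation=cv2.INTER_CUBIC))
a=cv2.imread("pics/side0.png");cv2.imwrite("pics/s0b.png",cv2.resize(a[90:215,150:350],None,fx=4,fy=4,interpolation=cv2.INTER_CUBIC))
```

```text
(no output)
```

View pics/t0b.png

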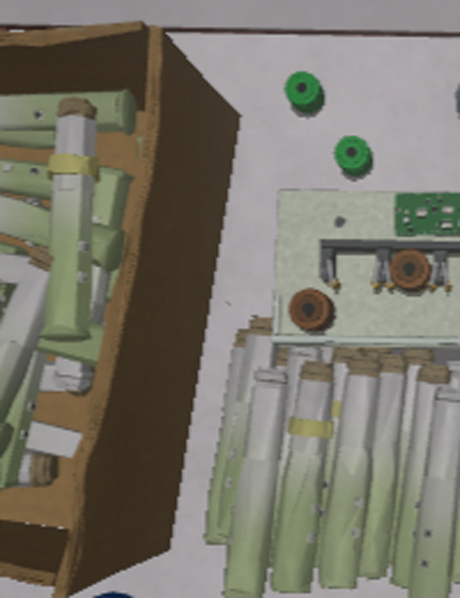

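View pics/s0b.png

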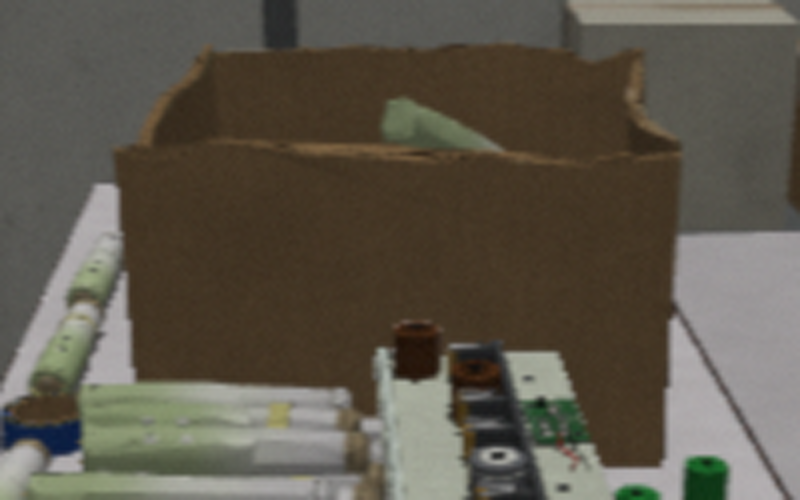

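Run:
```python
from h import *
b=[ray("top",p,0) for p in[(164.3,140),(134.8,328)]];print(b)
for z in(.2,.23,.26,.29):print(z,[ray("top",p,z).round(3) for p in[(129.6,102.2),(88,348.7)]])
s=lambda x,y:(150+x/4,90+y/4)
for p in (s(135,370),s(662,465),):print("side base",ray("side",p,0).round(3))
# rack-left start
o=np.array([.6667,-.0475])
y0=.165;fx=-.021
print("finger",o+[fx-.006*y0,y0])
e=b[0]-b[1]
for x in(.6,.65,.70):print(x,b[1][1]+(x-b[1][0])*e[1]/e[0])
from cell import *
s0=get_state();print(s0['t'],s0['wrist_force'])
```

```text
[array([0.82843714, 0.18216896]), array([0.45696388, 0.22047225])]
0.2 [array([0.836, 0.188]), array([0.451, 0.229])]
0.23 [array([0.826, 0.178]), array([0.456, 0.217])]
0.26 [array([0.815, 0.168]), array([0.462, 0.205])]
0.29 [array([0.805, 0.158]), array([0.467, 0.193])]
side base [0.438 0.4  ]
side base [0.832 0.187]
finger [0.64471 0.1175 ]
0.6 0.20572353036950247
0.65 0.20056793866089542
0.7 0.19541234695228837
0.1 [ 0.57926146 -0.41197846 -0.53517919]
```

```bash
cat >> h.py <<'E'
from cell import *
from scipy.spatial.transform import Rotation as Ro
O=np.array([.6667,-.0475]);YAW=.006
def W(x,y,z):  # rack mm -> world m
    c,s=np.cos(YAW),np.sin(YAW);x/=1e3;y/=1e3
    return np.array([O[0]+c*x-s*y,O[1]+s*x+c*y,z])
def q(phi): # jaw axis angle in world xy, tool down
    x=np.array([0,0,-1.]);y=np.array([np.cos(phi),np.sin(phi),0]);r=Ro.from_matrix(np.c_[x,y,np.cross(x,y)]).as_quat()
    return np.r_[r[3],r[:3]]
def st(msg=""):
    s=get_state();print(msg,"t%.2f"%s['t'],s['tcp_pos'].round(4),"F",s['wrist_force'].round(2),"j",s['joints'].round(2),"g%.3f"%s['grip_width'])
def pic(n,f,crop=None,k=1):
    im=snapshot(n)[:,:,::-1];cv2.imwrite(f"pics/{f}_full.png",im)
    if crop: x0,y0,x1,y1=crop;im=cv2.resize(im[y0:y1,x0:x1],None,fx=k,fy=k,interpolation=cv2.INTER_CUBIC)
    cv2.imwrite(f"pics/{f}.png",im)
E
python3 - <<'E'
from h import *
a=np.deg2rad(10)
for ph in(-a,-a+np.pi):
  for z in(.38,.1245):
    for y in(168,47):print("slide",round(ph,2),y,z,ik(W(-21,y,z),q(YAW+ph)))
for ph in(np.pi/2,-np.pi/2):print("push",ik(W(-50,21,.1245),q(YAW+ph)))
E
```

```text
slide -0.17 168 0.38 [ 6.31092723e-03  6.15024977e-01  6.67735090e-01 -4.44089210e-16
  1.85883259e+00  1.74843852e-01]
slide -0.17 47 0.38 [-1.82153994e-01  5.81707129e-01  7.22013458e-01 -4.44089210e-16
  1.83787207e+00 -1.36210690e-02]
slide -0.17 168 0.1245 [ 6.31092723e-03  6.90221987e-01  1.19476746e+00 -4.44089210e-16
  1.25660321e+00  1.74843852e-01]
slide -0.17 47 0.1245 [-1.82153994e-01  6.67450860e-01  1.23474989e+00 -4.44089210e-16
  1.23939190e+00 -1.36210690e-02]
slide 2.97 168 0.38 None
slide 2.97 47 0.38 None
slide 2.97 168 0.1245 None
slide 2.97 47 0.1245 None
push [-2.33017456e-01  6.07439038e-01  1.33836604e+00 -4.44089210e-16
  1.19578757e+00 -1.80981378e+00]
push [-2.33017456e-01  6.07439038e-01  1.33836604e+00 -4.44089210e-16
  1.19578757e+00  1.33177887e+00]
```

The candidates in the top view are:
- The loose brown plug at (194,224), left end of the channel. This is the target.
- Brown plug seated in gap 2 at (238,207).
- Loose grey plug at (359,227), and grey plug seated in gap 5 at (313,207).
- Two green ones behind the rack at (192,130) and (213,157), not meant.

The crop confirms that the target is brown, upright and in the channel left of gap 1. It goes into the empty gap between the dividers at about (251,210) and (276,210).

Run:
```python
from h import *
a=np.deg2rad(10)
p=get_state()['tcp_pos']
movel([p[0],p[1],.38],vel=.25)
close_gripper();st("closed")
move_to(W(-21,170,.36),q(YAW-a));st("above")
movel(W(-21,170,.16),vel=.2);st("low")
movel(W(-21,170,.1245),vel=.08);st("down")
pic("top","t1",(150,160,390,300),3.3);pic("side","s1",(200,80,340,260),3.3)
```

```text
closed t1.61 [0.1434 0.5048 0.38  ] F [-0.04  0.13 -0.09] j [ 1.07  0.26  1.19 -0.    1.69 -0.22] g0.002
above t3.86 [0.6444 0.1234 0.3603] F [-0.9  -0.1   0.33] j [0.01 0.61 0.73 0.   1.8  0.18] g0.003
low t5.01 [0.6452 0.1225 0.1614] F [ 0.16 -0.46 -0.02] j [ 0.01  0.66  1.15 -0.    1.33  0.18] g0.003
down t5.60 [0.6449 0.1224 0.1247] F [-0.19 -0.58 -0.32] j [0.01 0.69 1.19 0.   1.26 0.18] g0.002
```

View pics/t1.png

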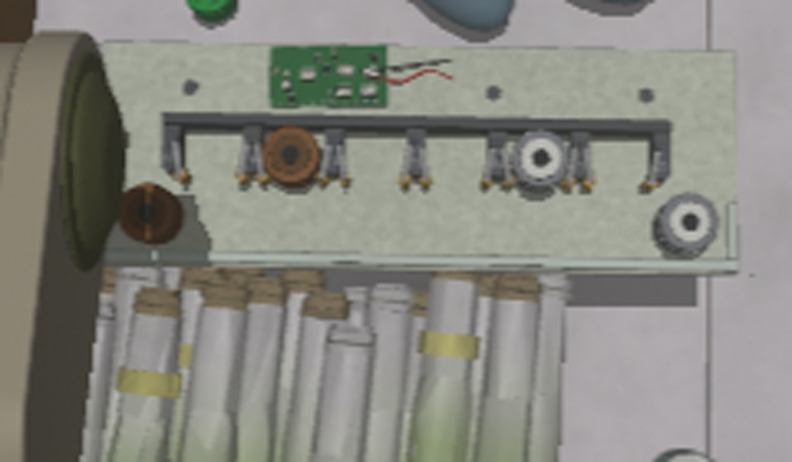

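View pics/s1.png

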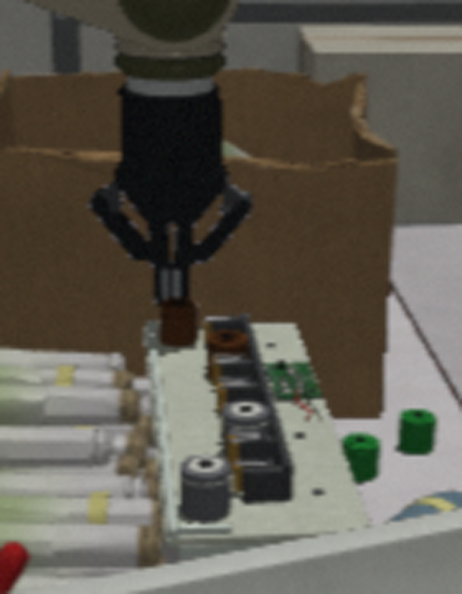

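The plug at top (195,224) is untouched. The shut fingers are just left of it, clear of the box wall and the end lip. Next I slide it along.

Run:
```python
from h import *
movel(W(-21,90,.1245),vel=.05);st()
pic("top","t2",(150,160,390,300),3.3);pic("side","s2",(200,80,340,260),3.3)
```

```text
t7.45 [0.645  0.0425 0.1243] F [-0.01  0.41  0.29] j [-0.12  0.67  1.23 -0.    1.24  0.05] g-0.002
```

View pics/t2.png

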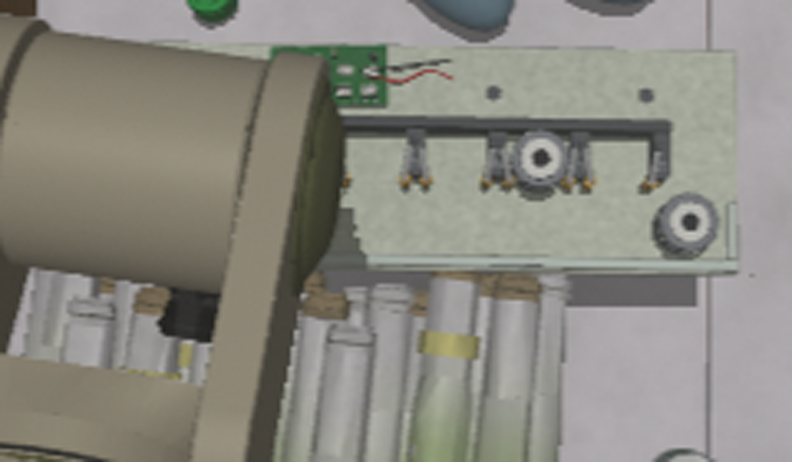

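View pics/s2.png

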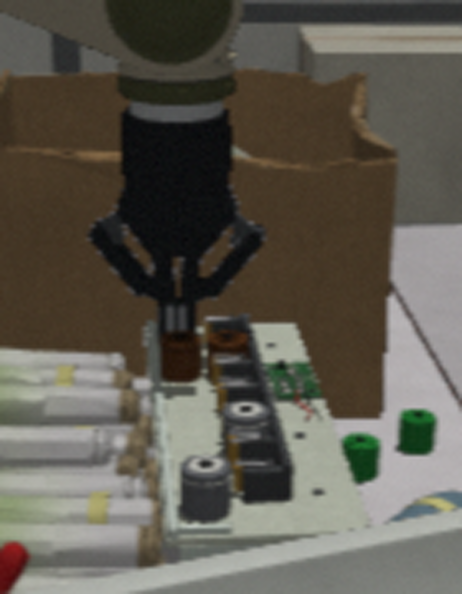

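The side view shows the plug at about (254,188), upright, against the front rail and ahead of the fingers. The arm blocks the top view. I'll continue past gap 2 to just short of gap 3, withdraw and measure.

Run:
```python
from h import *
movel(W(-21,50.5,.1245),vel=.045);st()
movel(W(-21,62,.1245),vel=.06)
movel(W(-45,75,.20),vel=.2)
move_to(W(-130,140,.26),q(YAW+np.pi/2-np.pi));st()
pic("top","t3",(150,160,390,300),3.3);pic("side","s3",(200,80,340,260),3.3)
```

```text
t8.57 [0.6452 0.0029 0.1243] F [0.63 0.15 0.8 ] j [-0.18  0.67  1.24 -0.    1.24 -0.01] g0.003
 t10.81 [0.536  0.0915 0.2592] F [ 0.03  0.31 -0.24] j [-0.05  0.34  1.39 -0.    1.41  1.52] g0.002
```

View pics/t3.png

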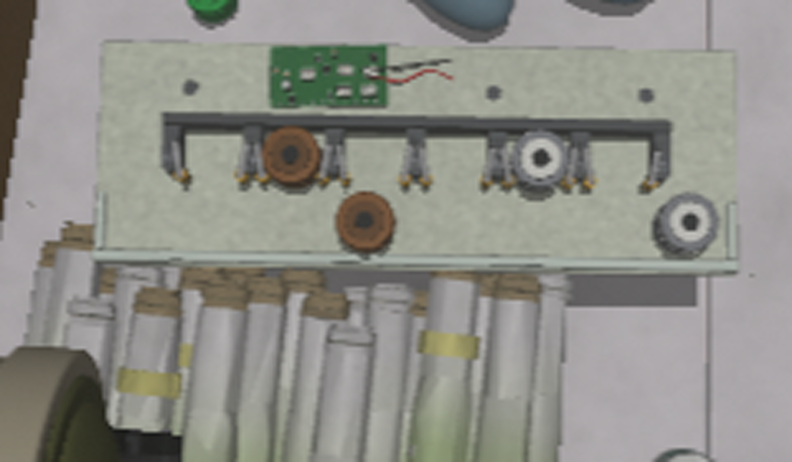

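View pics/s3.png

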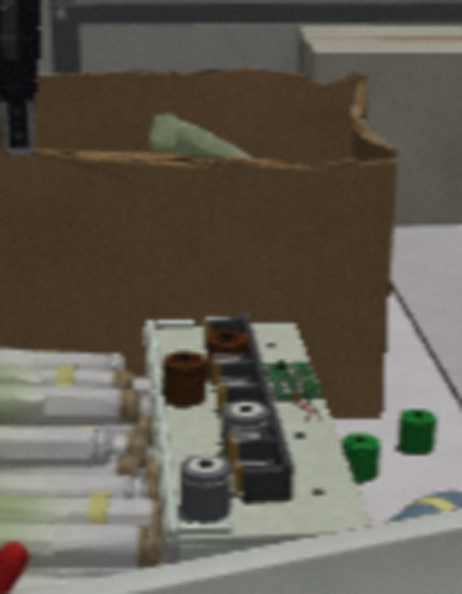

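The plug is upright at top (260,227), just left of gap 3's centre. Next I'll measure the offset.

Run:
```python
import re
s=open('m.py').read().replace('top0','t3_full');s=s.split("f=lambda")[0].replace('brown=(194,224)','brown=(260,226)')
s+='''
o=np.array([.6667,-.0475]);
for k in P:
  d=P[k]-o;print(k,"rack mm",((d[0]+.006*d[1])*1e3).round(1),((d[1]-.006*d[0])*1e3).round(1))
'''
exec(s)
```

```text
cam [ 0.58013099 -0.06386302  0.9344688 ]
brown [259.88 226.28] [ 0.6459 -0.0227]
s2 [237.47 206.54] [0.6782 0.0156]
s5 [313.43 207.45] [ 0.6792 -0.1111]
grey [358.71 226.86] [ 0.6483 -0.1864]
brown rack mm -20.7 25.0
s2 rack mm 11.9 63.1
s5 rack mm 12.1 -63.7
grey rack mm -19.3 -138.8
```

Run:
```python
from h import *
a=np.deg2rad(10)
move_to(W(-45,75,.20),q(YAW-a))
movel(W(-21,64,.1245),vel=.2)
movel(W(-21,46.4,.1245),vel=.045);st("slid")
movel(W(-21,60,.1245),vel=.08)
movel(W(-45,75,.20),vel=.2)
move_to(W(-100,100,.22),q(YAW-np.pi/2));st("back")
pic("top","t4",(150,160,390,300),3.3)
s=open('m.py').read().replace('top0','t4_full');s=s.split("f=lambda")[0].replace('brown=(194,224)','brown=(262,226)')
s+='''
o=np.array([.6667,-.0475]);
for k in P:
  d=P[k]-o;print(k,"rack mm",((d[0]+.006*d[1])*1e3).round(1),((d[1]-.006*d[0])*1e3).round(1))
'''
exec(s)
```

```text
slid t13.34 [ 0.6454 -0.0015  0.1246] F [ 0.25 -0.67  0.04] j [-0.18  0.67  1.23  0.    1.24 -0.01] g-0.003
back t15.49 [0.5661 0.0517 0.2193] F [ 0.18 -0.61 -0.14] j [-0.11  0.42  1.38 -0.    1.34  1.45] g0.001
cam [ 0.58013099 -0.06386302  0.9344688 ]
brown [262.81 226.3 ] [ 0.646  -0.0275]
s2 [237.47 206.55] [0.6782 0.0156]
s5 [313.44 207.44] [ 0.6792 -0.1111]
grey [358.71 226.86] [ 0.6483 -0.1864]
brown rack mm -20.6 20.1
s2 rack mm 11.9 63.1
s5 rack mm 12.1 -63.7
grey rack mm -19.3 -138.8
```

View pics/t4.png

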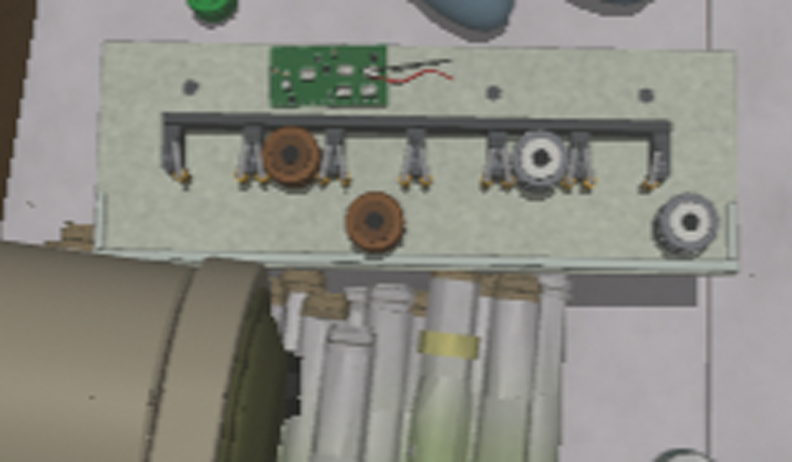

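The plug is now at top (263,226), rack y about 20 against the ideal 21, which is close enough. Next is the straight push, watching the wrist force.

Run:
```python
from h import *
movel(W(-70,21,.16),vel=.2)
movel(W(-66,21,.1245),vel=.1);st("behind")
f0=get_state()['wrist_force']
movel(W(-36,21,.1245),vel=.04);st("plug~-10")
for x in list(range(-34,-16,2))+[-16,-15,-14.2]:
    movel(W(x,21,.1245),vel=.03)
    f=get_state()['wrist_force'];print(x,(f-f0).round(2))
    if f[0]-f0[0]<-15: print("stop");break
st()
pic("side","s5",(200,80,340,260),3.3)
```

```text
behind t16.72 [ 0.6007 -0.0266  0.125 ] F [0.76 0.42 0.29] j [-0.24  0.57  1.39  0.    1.17  1.33] g-0.003
plug~-10 t17.62 [ 0.6305 -0.0267  0.1245] F [-0.45 -0.2  -0.4 ] j [-0.23  0.64  1.29  0.    1.22  1.34] g0.000
-34 [-0.89 -1.8  -0.45]
-32 [-3.95  0.43  0.49]
-30 [-5.67  0.12  2.17]
-28 [-4.48 -0.41  1.27]
-26 [-2.57  0.45  0.61]
-24 [-0.76 -0.38  0.42]
-22 [ 0.28 -1.04 -0.12]
-20 [-1.56 -0.19  0.53]
-18 [-1.07 -0.42 -0.96]
-16 [-1.46  0.3  -0.34]
-15 [-1.29  0.37 -0.15]
-14.2 [-0.53 -0.33  0.36]
 t20.62 [ 0.6524 -0.0266  0.1245] F [0.23 0.1  0.65] j [-0.22  0.68  1.21 -0.    1.25  1.34] g0.003
```

View pics/s5.png

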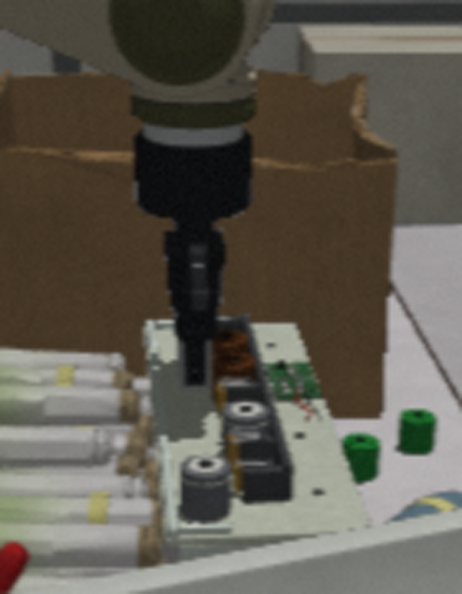

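The catches yielded with a peak of about 6 N, then the force dropped off. I'll press gently until the back stop is felt.

Run:
```python
from h import *
def F():
    v=[]
    for _ in range(5): sleep(.03);v.append(get_state()['wrist_force'][0])
    return np.mean(v)
for x in np.arange(-13.8,-10.9,.4):
    movel(W(x,21,.1245),vel=.03);f=F();print(round(x,1),round(f,2))
    if f<-6: print("stop");break
movel(W(-60,21,.1245),vel=.1)
movel(W(-75,30,.2),vel=.2)
move_to(W(-150,150,.26),q(YAW-np.pi/2));st("back")
pic("top","t6",(150,160,390,300),3.3);pic("side","s6",(220,160,320,260),6)
s=open('m.py').read().replace('top0','t6_full');s=s.split("f=lambda")[0].replace('brown=(194,224)','brown=(262,207)')
s+='''
o=np.array([.6667,-.0475]);
for k in P:
  d=P[k]-o;print(k,"rack mm",((d[0]+.006*d[1])*1e3).round(1),((d[1]-.006*d[0])*1e3).round(1))
'''
exec(s)
im=cv2.imread("pics/t6_full.png")[190:235,225:330];cv2.imwrite("pics/t6c.png",cv2.resize(im,None,fx=7,fy=7,interpolation=cv2.INTER_CUBIC))
```

```text
-13.8 0.25
-13.4 -0.33
-13.0 -0.9
-12.6 -5.39
-12.2 -7.91
stop
back t24.57 [0.5159 0.1014 0.259 ] F [ 0.83 -0.38  0.03] j [-0.03  0.3   1.45 -0.    1.4   1.54] g-0.001
cam [ 0.58013099 -0.06386302  0.9344688 ]
brown [262.44 206.62] [ 0.6789 -0.0261]
s2 [237.46 206.54] [0.6782 0.0156]
s5 [313.43 207.44] [ 0.6792 -0.1111]
grey [358.71 226.86] [ 0.6483 -0.1864]
brown rack mm 12.3 21.3
s2 rack mm 11.9 63.1
s5 rack mm 12.1 -63.7
grey rack mm -19.3 -138.8
```

View pics/t6c.png

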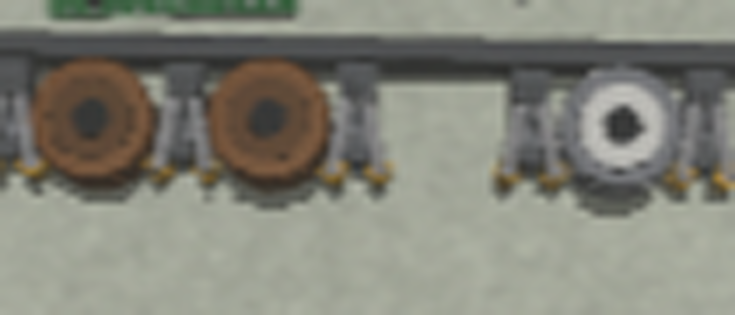

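View pics/t6.png

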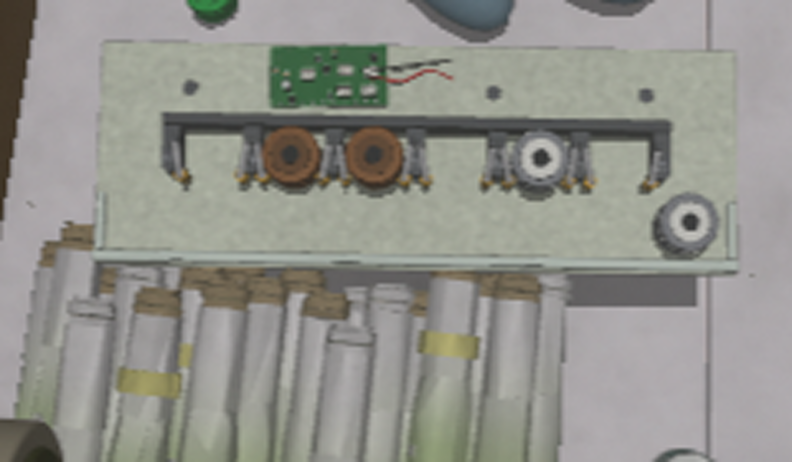

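View pics/s6.png

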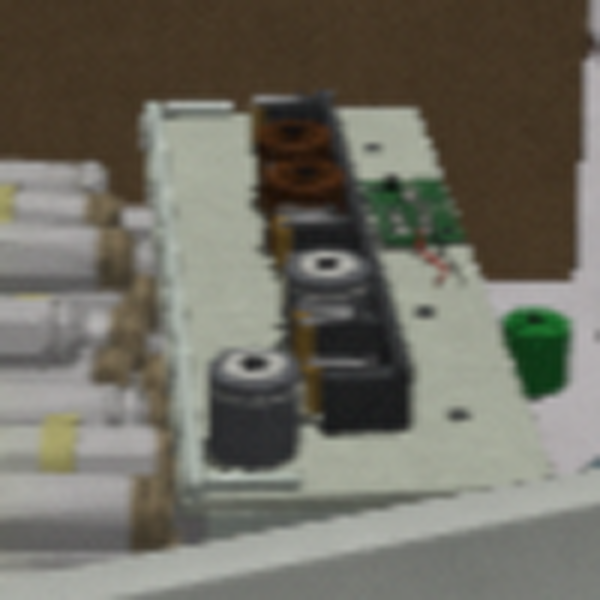

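The plug sits at top (262,207), rack (12.3, 21.3) mm, so it is home in gap 3. Its brass rollers look closed behind it, just like those at the seated plugs. Everything else is where it was and the robot is clear.

```bash
python3 -c "
from cell import *
finish_job();print(get_state()['t'])"
```

```text
the job is handed in; nothing more can be done
the job is handed in; nothing more can be done
```

The loose brown plug is home in the third gap from the left, and the job is handed in at about 25 s of the 51 s allowed.

- **Slide:** I pushed it from the left end along the front rail with the shut fingertips, past gaps 1 and 2, and stopped it in front of gap 3. The first stop was 4 mm short on purpose, and a second nudge brought it to within 1 mm.
- **Push in:** The straight push met about 6 N at the catches, then little force, then the back stop, where I stopped at about 8 N.
- **Last checks:** The plug measured (12.3, 21.3) mm in the rack's frame, against a home range of 11 to 12.5 mm and a gap centre of 21 mm. It was upright in the pictures. The catches looked closed, the same as at the seated plugs, but I judged that by eye and did not measure them.
- **Everything else:** The other three plugs measured the same as at the start. The board looked unmoved. I did not check the bottle separately, but the arm worked only at the left half of the rack and the bottle stands to the right.

No check failed or disagreed.

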